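Refill the foil holder

ROBOT

A 7-joint arm with a two-finger parallel gripper is mounted at the origin on a cart in front of the work surface, level with it; the furniture and walls round the work are solid. World frame = base frame: x ahead of the robot, y to its left, z up, the work surface at z = 0. Lengths are in m, angles in rad, forces in N, time in s.
With the tool pointing down it reaches from about 0.425 to 0.925 m from the base axis. Payload 6.8 kg.
Tool frame: the origin (TCP) lies midway between the tips of the shut fingers; the grasp point (between the pads) lies 19 mm behind it; z points along the fingers, y is the direction in which the jaws open and shut (so a half turn about z gives the same grasp; the last joint's range is limited). The gripper opens to 85 mm and grips with 20 to 120 N. Pads are 22 mm wide; open, the fingers measure 114 mm over their backs; the gripper's body (76 mm by 85 mm) begins 54 mm behind the grasp point. The pads swing forward as they close: fully open they stand 13 mm farther back than shut.
Start: joints at [1.09, 0.477, 0.022, 1.555, -0.011, 1.109, -0.083], TCP at [0.246, -0.629, 0.205] pointing down, gripper open.
Joint ranges: [-2.96, 2.96], [-0.34, 2.1], [-1.41, 1.46], [0.24, 2.44], [-1.37, 4.51], [0.17, 1.92], [-2.96, 2.96]. Speed limits (rad/s): [2.39, 2.39, 3.14, 3.14, 3.14, 3.14, 3.14].

INTERFACE

Orientations are given as a unit quaternion [w, x, y, z].
In Python, from station import bot, vision gives the robot as it stands.
- The arm moves only by the tool move_arm, never from a script. Its argument "increments" is text: rows parted by semicolons, each of 7 numbers parted by spaces: the opening, from 0 (shut) to 1 (fully open), then the shift along the world's x, y, z in mm, then the turn, a rotation vector about the world's x, y, z in rad. In form: grip x y z rx ry rz; .... A call has exactly 8 rows; each row shifts and turns the commanded pose from where the row before left it; what a row does not reach is not made up. A row lasts 1/8 s, in which the tool goes at most 62.5 mm and 10.7 degrees, less where a joint would pass 70% of its speed; a pose out of reach is approached as far as the arm can. A call with a gripper value outside its range is refused whole. The fingers move at their own pace and stop on an object; "newtons" is the grip in N (left out, the last holds). Time passes only in rows, so rows that do not move let the fingers close, or fill a call up. It gives the time, the measured TCP pose, the force and the opening at its end, in the units of the state.
- bot.get_obs(): the state, without advancing time (a new reading comes with each control period).
- vision.read_camera(name): name is "scene" or "top"; returns (picture, depth): 480x640x3 uint8, red, green, blue; 480x640 float32, m along the optical axis (not along the pixel's ray), 0 where there is no reading.
- vision.calibration(name): a dict with "fx", "fy", "cx", "cy" (pixels), "R" (3x3) and "t" (3): a world point X has camera coordinates R X + t. Camera axes: x right, y down, z forward; pixel columns grow to the right and rows downward; lengths in m; the calibration is good to about 2 mm. A picture is of the moment at which its call begins. calibration takes no time and is no camera call.
- bot.hand_in(): hands the job in, once; it reports no verdict.
The state is a dict: "t": time; "q": joint angles; "joint_vel": joint speeds; "joint_torque": joint torques, N m; "eef_pos": TCP position; "tool_rot": TCP orientation; "contact_force": force on the tool from outside, world axes, zero at the start; "torque": the same for the moment, N m; "gripper_width": opening from 0.0 (shut) to 1.0 (fully open).
Only numpy, scipy, OpenCV 4.12 (cv2) and the standard library are available. Lean on these libraries where they do the work, as an engineer would, in place of code of your own. Each camera call takes 0.05 s, during which the arm holds its last target.

TASK

Put the new roll of foil into the wooden foil holder: slide the holder's loose end cheek back to make room, lay the full roll (not the thin empty core) down in the rests between the two cones without dropping it, then push the cheek home until both cones are fully inside the roll's ends and the roll is held snugly between the two cheeks. Leave everything else on the worktop where it is.

Things in the scene. Friction and masses are not known exactly. Their poses are not given: they have to be found in the camera images.
- holder: fixed wooden foil holder; base 104 mm (x) by 305 mm (y from -187 to +118), 14 mm thick. Origin on the worktop below the middle of a seated roll; y axis along the roll. Fixed cheek at its +y end: 74 mm wide, 18 thick, 75 high, inner face at y = +90. Two V rests, centred at y = -45 and +55, 14 mm long, carry the roll with its axis 42 mm high; between them fingers can go down to z = 16
- seat (a point): on the cone axis, 46 mm above the holder's origin, midway between the cheeks of a loaded holder; axes as the holder's
- cone (a point): root of the fixed steel cone, on the fixed cheek's inner face (holder y = +90 mm, z = 46 mm), pointing to holder -y. Both cones lie on one axis: 16 mm long, 21.6 mm thick at the root, 10 mm at the tip; as they enter they lift the roll about 3 mm off the rests
- cheek (a joint): slide of the loose cheek on the -y side, in m: 0 = nearest the fixed cheek (its inner face, the cone's root, at holder y = -70 mm); grows as it slides back along holder -y; 0.085 = fully back. Reads 0.020 when home against a loaded roll; from about 0.052 on the roll can be lowered straight in between the cones. Stiff (about 3 N); stays where it is left
- tab (a point): middle of the top of the loose cheek's upright tab, 106 mm above the worktop; tab 32 mm wide (holder x), 14 mm thick (holder y), 31 mm higher than the cheek, which is 74 by 18 mm and 75 mm high; push the tab from either side or pinch it
- foil_roll: full roll of aluminium foil, silvery, 44 mm thick, 180 mm long, about 0.25 kg, with a 24 mm bore; lies on the worktop. Origin at its middle on its axis; its y axis runs along the roll (either end may face the fixed cheek)
- empty_core: bystander: thin brown cardboard core, 30 mm thick, 180 mm long, lying on the worktop; origin at its middle, y axis along it
- egg_timer: bystander: round white kitchen timer, 66 mm wide and 43 mm high; origin at the centre of its underside
- honey_jar: bystander: glass jar with a yellow lid, 64 mm wide and 87 mm high; origin at the centre of its underside

How it is judged:
By the outcome, as a careful person would: the job done as asked, in the order asked, and still so for the second after the job is handed in, with the robot touching nothing.
It also fails if it takes over 61 s, if anything falls off the work surface, if the arm or the gripper's body presses on something with over 40 N, if the wrist force passes 120 N, or if a joint passes its speed limit or range.

## Working session

There is one attempt and no reset: what is moved stays moved. The work goes in short steps, Python scripts to look and compute and a tool call to move; the robot and the scene stay as the last step left them, time stands still between calls to the robot, and variables do not carry over. Pictures are saved under pics/ and viewed, and the job is handed in when it is done.

Besides the shell and the picture viewer there is one more tool, called as a command line: name --argument value ..., lists and objects as JSON in quotes. move_arm: Moves the arm, as the interface text tells. Its arguments: {"type":"object","properties":{"increments":{"type":"string"},"newtons":{"type":"number"}},"required":["increments"]}

```bash
mkdir -p pics; ls; python3 - <<'E'
from station import bot, vision
import cv2,numpy as np
o=bot.get_obs(); print({k:np.round(v,3).tolist() for k,v in o.items()})
for n in ("scene","top"):
    p,d=vision.read_camera(n); c=vision.calibration(n)
    print(n,{k:np.round(v,4).tolist() for k,v in c.items()})
    cv2.imwrite(f"pics/{n}0.png",p[:,:,::-1]); np.savez(f"{n}0.npz",p=p,d=d)
E
```

```text
pics
{'t': 0.0, 'q': [1.09, 0.478, 0.022, 1.556, -0.011, 1.109, -0.083], 'joint_vel': [-0.0, 0.001, 0.001, 0.001, 0.0, -0.001, -0.0], 'joint_torque': [0.0, -59.645, 1.608, -28.119, 0.012, 0.009, -0.0], 'eef_pos': [0.246, -0.628, 0.204], 'tool_rot': [-0.001, 0.983, 0.185, -0.0], 'contact_force': [-0.576, 0.275, 0.835], 'torque': [-0.05, 0.014, -0.063], 'gripper_width': 1.0}
scene {'fx': 524.748, 'fy': 524.748, 'cx': 317.4205, 'cy': 241.0453, 'R': [[-0.7073, -0.7066, -0.0207], [-0.4956, 0.5166, -0.6982], [0.5041, -0.4836, -0.7156]], 't': [0.5285, 0.263, 0.9666]}
top {'fx': 478.8121, 'fy': 478.8121, 'cx': 325.7356, 'cy': 240.8316, 'R': [[-0.0137, -0.9994, -0.0329], [-0.9973, 0.016, -0.072], [0.0725, 0.0318, -0.9969]], 't': [0.1846, 0.556, 0.8938]}
```

View pics/scene0.png

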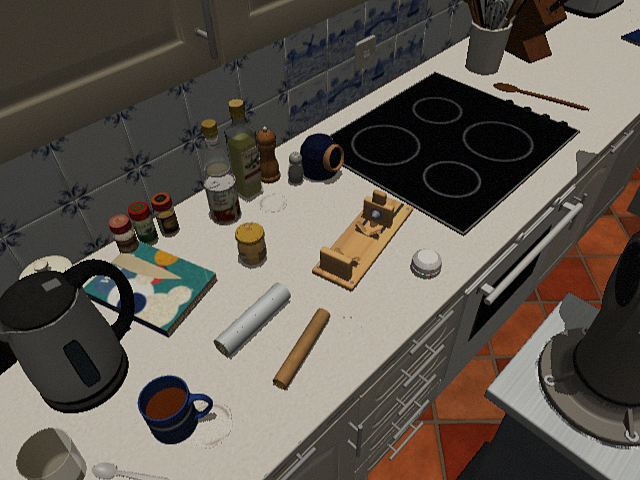

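View pics/top0.png

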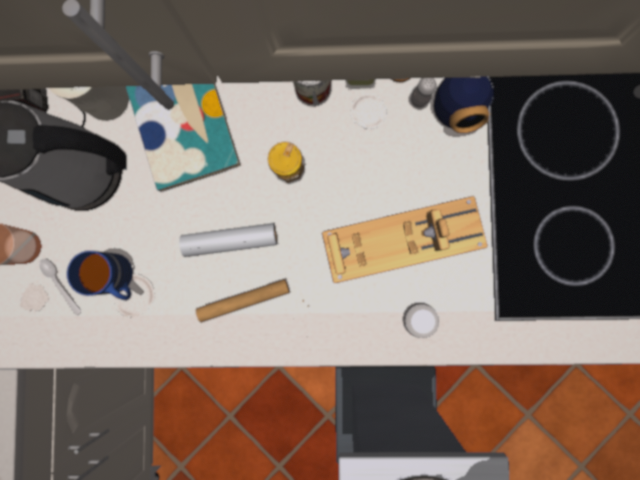

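```bash
cat > h.py <<'E'
import numpy as np, cv2
from station import bot, vision
def cloud(n,d):
    c=vision.calibration(n);v,u=np.mgrid[0:480,0:640]
    C=np.stack([(u-c['cx'])/c['fx']*d,(v-c['cy'])/c['fy']*d,d],-1)
    return (C-np.array(c['t']))@np.array(c['R'])
def ray(n,u,v,z):
    c=vision.calibration(n);R=np.array(c['R']);o=-R.T@np.array(c['t'])
    r=R.T@np.array([(u-c['cx'])/c['fx'],(v-c['cy'])/c['fy'],1]);return o+r*(z-o[2])/r[2]
def proj(n,X):
    c=vision.calibration(n);k=np.array(c['R'])@np.array(X)+np.array(c['t'])
    return np.array([c['fx']*k[0]/k[2]+c['cx'],c['fy']*k[1]/k[2]+c['cy']])
def shot(tag):
    for n in ("scene","top"):
        p,d=vision.read_camera(n); cv2.imwrite(f"pics/{n}{tag}.png",p[:,:,::-1]); np.savez(f"{n}{tag}.npz",p=p,d=d)
def crop(n,tag,x0,y0,x1,y1,s):
    p=np.load(f"{n}{tag}.npz")['p'][y0:y1,x0:x1,::-1]
    cv2.imwrite(f"pics/{n}{tag}_c{x0}.png",cv2.resize(p,None,fx=s,fy=s,interpolation=cv2.INTER_CUBIC))
E
python3 - <<'E'
from h import *
crop('top','0',310,180,500,300,4); crop('scene','0',300,180,460,300,5)
f=np.load('top0.npz');P=cloud('top',f['d']);p=f['p']
hsv=cv2.cvtColor(p,cv2.COLOR_RGB2HSV)
# table
print('table z',np.median(P[150:200,330:400,2]))
def comp(m,seed):
    n,l=cv2.connectedComponents(m.astype(np.uint8)); return l==l[seed[1],seed[0]]
for nm,seed in (('roll',(225,240)),('core',(243,301)),('holder',(380,247)),('timer',(421,320)),('jar',(285,160))):
    m=comp(P[...,2]>0.006,seed); Q=P[m]
    r=cv2.minAreaRect((Q[:,:2]*1000).astype(np.float32)); print(nm,m.sum(),r,Q[:,2].max())
E
```

```text
table z 0.0005103470192616936
roll 2195 ((556.0472412109375, 298.1416015625), (316.4447021484375, 85.66805267333984), 82.24072265625) 0.9370991967008822
core 1478 ((463.6224365234375, 288.5340576171875), (29.82830047607422, 286.9557800292969), 17.378570556640625) 0.9370991967008822
holder 8519 ((560.5744018554688, 25.970169067382812), (105.49253845214844, 305.6841735839844), 12.520183563232422) 0.9370991967008822
timer 1009 ((438.46783447265625, 61.43031311035156), (201.56771850585938, 64.12809753417969), 63.047664642333984) 0.9370991967008822
jar 1214 ((620.6244506835938, 192.37123107910156), (264.64703369140625, 63.780704498291016), 32.954105377197266) 0.9370991967008822
```

View pics/top0_c310.png

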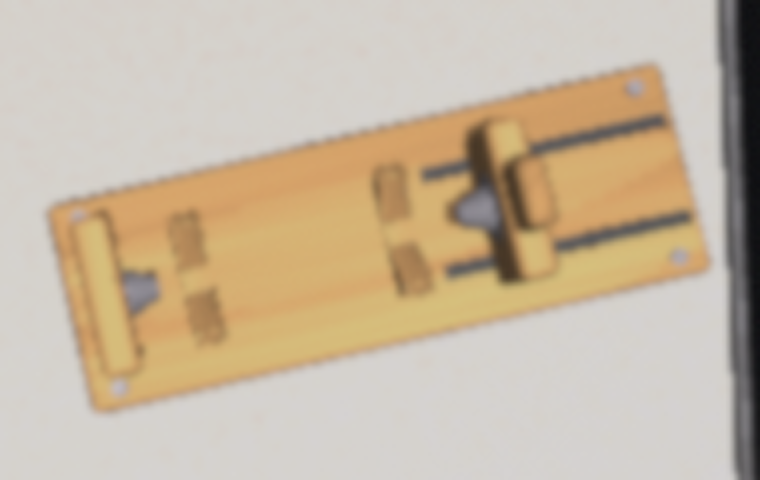

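View pics/scene0_c300.png

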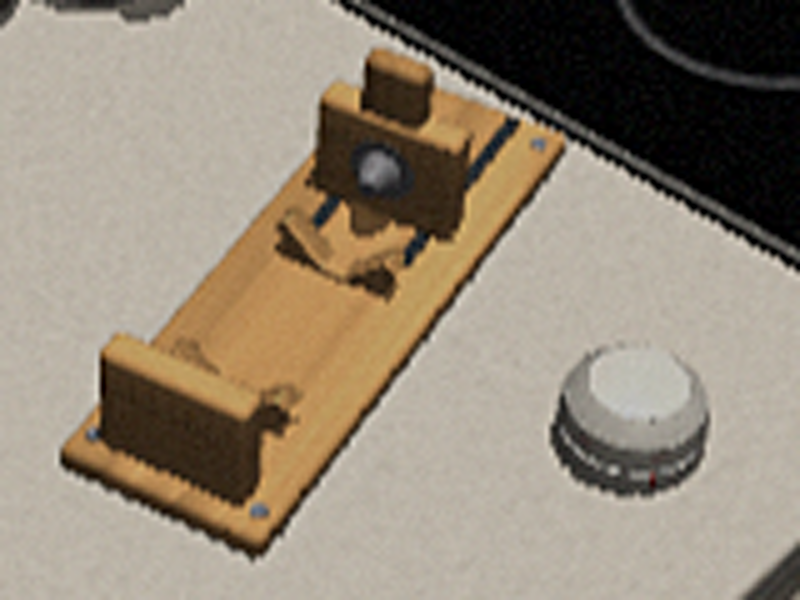

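```bash
python3 - <<'E'
from h import *
for n,seeds in (('top',dict(roll=(225,240),core=(243,301),holder=(380,247),timer=(421,320),jar=(285,160))),('scene',dict(roll=(255,320),core=(302,350),holder=(350,255),timer=(426,262),jar=(250,243)))):
  f=np.load(n+'0.npz');d=f['d'];P=cloud(n,d);Z=P[...,2]
  val=(d>0)&(Z<0.15)
  print(n,'missing',(d==0).mean())
  m=val&(Z>0.006); k,l=cv2.connectedComponents(m.astype(np.uint8))
  for nm,s in seeds.items():
    Q=P[l==l[s[1],s[0]]]
    r=cv2.minAreaRect((Q[:,:2]*1000).astype(np.float32)); print(nm,len(Q),np.round(np.hstack([r[0],r[1],r[2]]),1),Q[:,2].max().round(4))
    if nm=='roll':
      t=Q[Q[:,2]>0.038]; c=t[:,:2].mean(0);w,v=np.linalg.eigh(np.cov(t[:,:2].T));a=v[:,1];s_=(Q[:,:2]-c)@a
      print('  ridge',c.round(4),a.round(4),s_.min(),s_.max(), 'mid',c+a*(s_.min()+s_.max())/2)
    if nm=='holder':
      t=Q[(Q[:,2]>.011)&(Q[:,2]<.018)]; r=cv2.minAreaRect((t[:,:2]*1000).astype(np.float32)); print('  base',np.round(np.hstack([r[0],r[1],r[2]]),1),np.median(t[:,2]))
      for lo,hi,nn in ((.071,.08,'cheeks'),(.1,.11,'tab')):
        t=Q[(Q[:,2]>lo)&(Q[:,2]<hi)]; th=np.radians(12.5); e=np.array([-np.sin(th),np.cos(th)]); 
        s_=t[:,:2]@e
        for g in ([t[s_>s_.mean()],t[s_<=s_.mean()]] if nn=='cheeks' else [t]):
          r=cv2.minAreaRect((g[:,:2]*1000).astype(np.float32)); print('  ',nn,np.round(np.hstack([r[0],r[1],r[2]]),1),np.median(g[:,2]).round(4),len(g))
E
```

```text
top missing 0.0039713541666666664
roll 2186 [564.7 364.1  44.2 181.6   6.7] 0.0483
  ridge [0.5645 0.3632] [-0.1157  0.9933] -0.08993106065424068 0.09165503565149222 mid [0.56437123 0.36406251]
core 1475 [447.8 339.   29.2 181.   17.6] 0.0349
holder 8466 [560.6  26.  105.5 305.7  12.5] 0.1106
  base [561.1  26.6 103.7 304.7  12.4] 0.014611479688840056
   cheeks [532.4 156.9  73.7  17.7  12.2] 0.0751 389
   cheeks [573.4 -30.3  73.3  18.3  12.2] 0.075 259
   tab [573.7 -30.8  31.7  14.1  12.3] 0.1058 141
timer 1008 [4.073e+02 1.000e-01 6.390e+01 6.410e+01 6.270e+01] 0.0473
jar 1203 [705.2 247.4  62.9  62.6  78. ] 0.0918
scene missing 0.0037955729166666667
roll 1941 [564.3 365.   45.1 183.    6.5] 0.0481
  ridge [0.5623 0.3695] [-0.1134  0.9935] -0.09618327171008902 0.08678449325779863 mid [0.56287432 0.36478901]
core 1333 [447.8 338.6  29.7 183.5  17.4] 0.0333
holder 4438 [560.6  27.9 104.9 309.5  12.5] 0.1087
  base [560.3  28.9 104.6 307.5  12.6] 0.013801465001112352
   cheeks [531.9 159.3  73.3  20.6  14. ] 0.0743 215
   cheeks [572.8 -27.5  72.5  21.3  12.7] 0.074 133
   tab [571.8 -27.4  31.6  16.9  13.4] 0.1043 73
timer 711 [405.    5.6  63.7  58.9  10.2] 0.0449
jar 1142 [705.3 250.5  62.   65.2  83.7] 0.0911
```

move_arm --increments "1 28 50 0 0 0 -0.02; 1 28 50 0 0 0 -0.02; 1 28 50 0 0 0 -0.02; 1 28 50 0 0 0 -0.02; 1 28 50 0 0 0 -0.02; 1 28 50 0 0 0 -0.02; 1 28 50 0 0 0 -0.02; 1 28 50 0 0 0 -0.015" --newtons 30

```text
t: 1.1
eef_pos: [0.4703, -0.2269, 0.2044]
tool_rot: [0.0, 0.994, 0.108, -0.0]
contact_force: [1.1, 0.4, -0.1]
gripper_width: 0.999
```

move_arm --increments "0.7 26 48 0 0 0 0; 0.7 26 48 0 0 0 0; 0.7 26 48 0 0 0 0; 0.7 15 33 -10 0 0 0; 0.7 10 20 -20 0 0 0; 0.7 0 0 -20 0 0 0; 0.7 0 0 0 0 0 0; 0.7 0 0 0 0 0 0"

```text
t: 2.1
eef_pos: [0.573, -0.0321, 0.155]
tool_rot: [0.0, 0.994, 0.108, 0.0]
contact_force: [0.7, -0.3, 0.3]
gripper_width: 0.701
```

```bash
python3 - <<'E'
from h import *
shot('1');o=bot.get_obs();print(o['eef_pos'],o['q'])
crop('top','1',360,160,500,280,5); crop('scene','1',300,100,460,280,4)
E
```

```text
[ 0.57339944 -0.03212861  0.15549398] [ 0.15385744  0.37805539 -0.26020406  1.83749606  0.11829233  0.93944623
 -1.51245127]
```

View pics/scene1_c300.png

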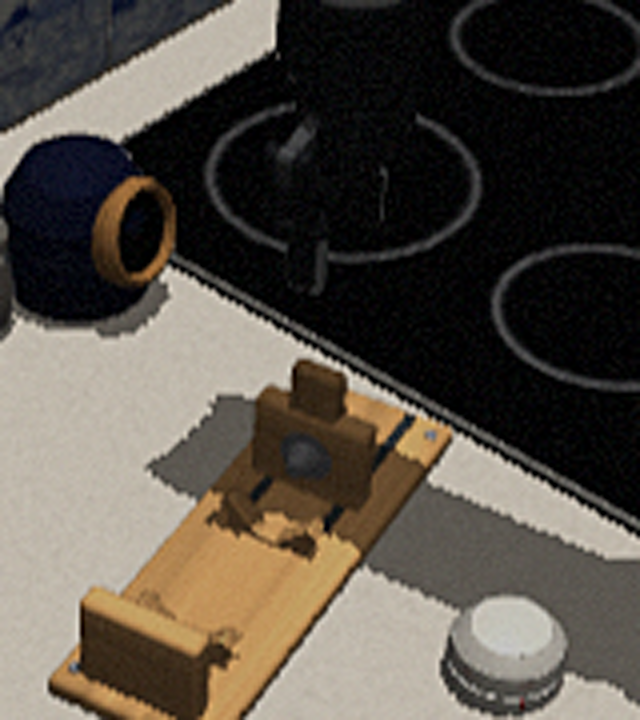

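View pics/top1.png

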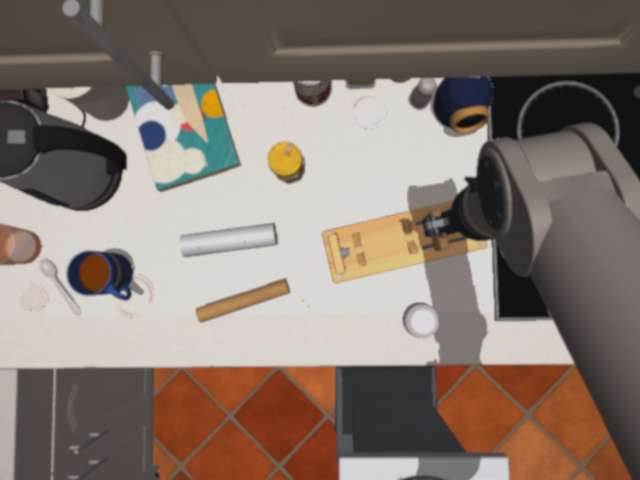

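move_arm --increments "0.7 0 2 -20 0 0 0; 0.7 0 0 -20 0 0 0; 0.7 0 0 -20 0 0 0; 0.7 0 0 -14 0 0 0; 0 0 0 0 0 0 0; 0 0 0 0 0 0 0; 0 0 0 0 0 0 0; 0 0 0 0 0 0 0"

```text
t: 3.2
eef_pos: [0.5733, -0.0296, 0.0811]
tool_rot: [0.0, 0.994, 0.109, 0.001]
contact_force: [-0.2, 0.7, -0.6]
gripper_width: 0.0
```

```bash
python3 - <<'E'
from h import *
shot('2');o=bot.get_obs();print(o['eef_pos'],o['gripper_width'],o['contact_force'])
crop('top','2',360,160,500,280,5); crop('scene','2',300,100,460,280,4)
E
```

```text
[ 0.57304451 -0.02962023  0.08082563] 0.003640760846291567 [-0.69060714 -0.15542526  0.71497395]
```

View pics/scene2_c300.png

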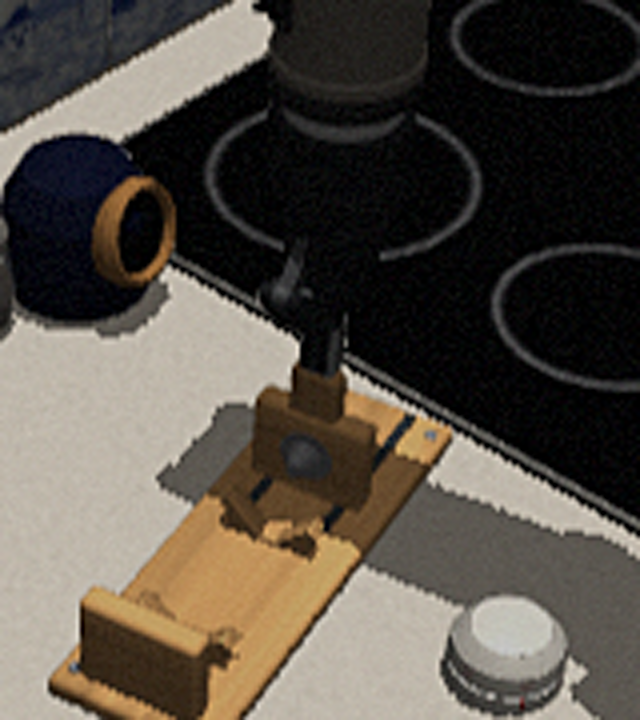

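View pics/top2_c360.png

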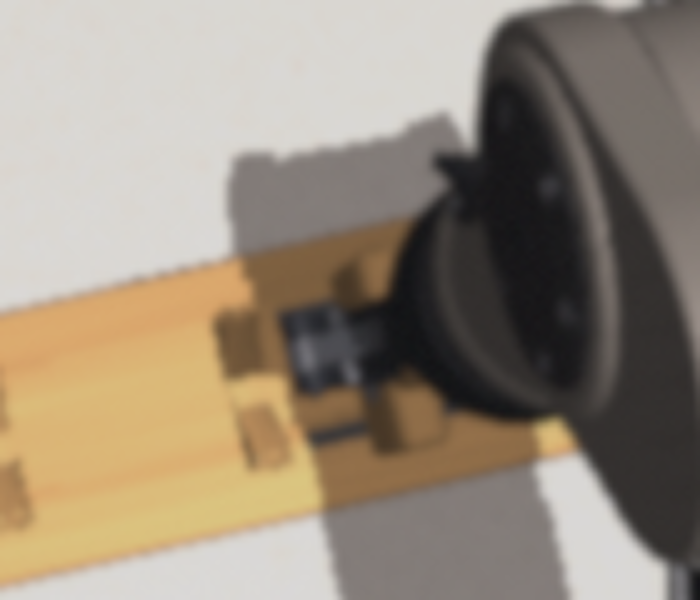

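```bash
python3 - <<'E'
from h import *
for X in ([.573,-.030,.081],[.573,-.030,.106],[.573,-.030,.14]):
  print(proj('scene',X),(proj('scene',X)-[300,100])*4, proj('top',X),(proj('top',X)-[360,160])*5)
for t in '02':
  f=np.load(f'scene{t}.npz');P=cloud('scene',f['d'])
  m=(abs(P[...,0]-.573)<.06)&(abs(P[...,1]+.03)<.06)&(P[...,2]>.07)&(P[...,2]<.3)
  for z in np.arange(.07,.2,.01):
    Q=P[m&(abs(P[...,2]-z)<.005)]
    if len(Q): print(t,round(z,3),len(Q),Q.min(0).round(3),Q.max(0).round(3))
E
```

```text
[379.21912172 200.73839683] [316.87648689 402.95358733] [440.19695226 228.65673373] [400.98476131 343.28366867]
[379.91736321 192.46351599] [319.66945283 369.85406398] [443.16448039 227.25015109] [415.82240197 336.25075545]
[380.90124455 180.80350867] [323.60497818 323.21403468] [447.49896022 225.19564518] [437.49480109 325.97822588]
0 0.07 104 [ 0.537 -0.045  0.07 ] [ 0.61  -0.014  0.075]
0 0.08 63 [ 0.538 -0.038  0.075] [ 0.605 -0.015  0.085]
0 0.09 45 [ 0.557 -0.033  0.085] [ 0.586 -0.019  0.095]
0 0.1 66 [ 0.557 -0.038  0.095] [ 0.587 -0.019  0.105]
0 0.11 27 [ 0.558 -0.035  0.105] [ 0.587 -0.022  0.109]
2 0.07 100 [ 0.537 -0.044  0.07 ] [ 0.608 -0.012  0.075]
2 0.08 75 [ 0.54  -0.037  0.075] [ 0.608 -0.017  0.085]
2 0.09 43 [ 0.557 -0.034  0.085] [ 0.585 -0.019  0.095]
2 0.1 55 [ 0.556 -0.041  0.095] [ 0.585 -0.017  0.105]
2 0.11 25 [ 0.559 -0.037  0.105] [ 0.587 -0.019  0.114]
2 0.12 33 [ 0.56  -0.035  0.115] [ 0.578 -0.012  0.125]
2 0.13 44 [ 0.56  -0.039  0.125] [ 0.581 -0.014  0.135]
2 0.14 24 [ 0.56  -0.038  0.135] [ 0.574 -0.013  0.144]
2 0.15 28 [ 0.556 -0.061  0.147] [0.582 0.001 0.155]
2 0.16 55 [ 0.554 -0.067  0.155] [0.576 0.006 0.165]
2 0.17 51 [ 0.55  -0.075  0.165] [0.573 0.018 0.175]
2 0.18 84 [ 0.549 -0.085  0.175] [0.573 0.022 0.185]
2 0.19 93 [ 0.548 -0.087  0.185] [0.574 0.03  0.195]
```

```bash
python3 - <<'E'
from h import *
crop('scene','2',340,140,420,220,8);crop('top','2',400,200,460,260,10)
E
```

```text
(no output)
```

View pics/scene2_c340.png

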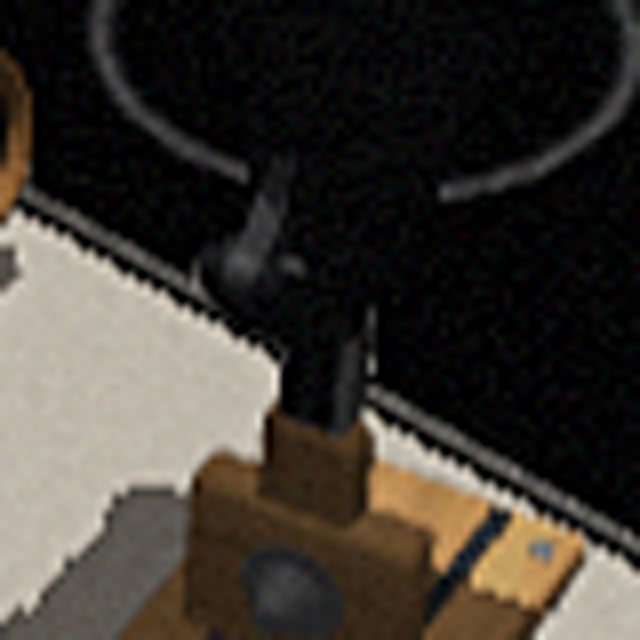

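View pics/top2_c400.png

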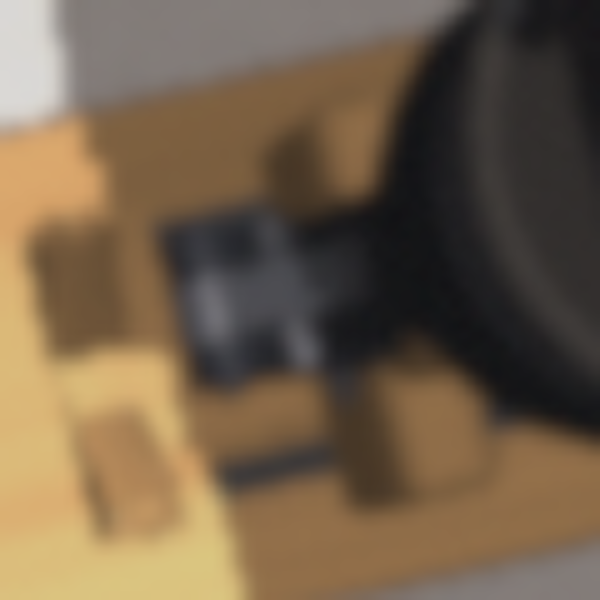

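```bash
python3 - <<'E'
from h import *
for t,z0 in (('1',.1555),('2',.081)):
 for n in ('scene','top'):
  f=np.load(f'{n}{t}.npz');P=cloud(n,f['d']);g=f['p'].max(-1)
  b=np.load(f'{n}0.npz');dif=(f['d']<b['d']-.02)&(f['d']>0)
  m=dif&(abs(P[...,0]-.573)<.08)&(abs(P[...,1]+.03)<.08)&(P[...,2]<.33)
  Q=P[m]; print(t,n,'lowest',np.sort(Q[:,2])[:8].round(3))
  for z in np.arange(.08,.33,.01):
    q=P[m&(abs(P[...,2]-z)<.005)]
    if len(q)>3: print('  ',round(z,3),len(q),q.min(0)[:2].round(3),q.max(0)[:2].round(3))
E
```

```text
1 scene lowest [0.185 0.185 0.186 0.186 0.186 0.186 0.186 0.187]
   0.19 45 [ 0.554 -0.067] [0.589 0.009]
   0.2 80 [ 0.553 -0.066] [0.588 0.012]
   0.21 72 [ 0.553 -0.071] [0.586 0.015]
   0.22 67 [ 0.553 -0.075] [0.585 0.013]
   0.23 50 [ 0.548 -0.088] [0.584 0.028]
   0.24 108 [ 0.547 -0.093] [0.58  0.033]
   0.25 99 [ 0.547 -0.1  ] [0.577 0.034]
   0.26 129 [ 0.547 -0.098] [0.579 0.036]
   0.27 114 [ 0.546 -0.097] [0.584 0.035]
   0.28 148 [ 0.546 -0.057] [0.588 0.039]
   0.29 189 [ 0.545 -0.054] [0.588 0.037]
   0.3 65 [ 0.553 -0.021] [0.575 0.011]
   0.31 94 [ 0.535 -0.05 ] [0.596 0.007]
   0.32 162 [ 0.534 -0.047] [0.599 0.008]
1 top lowest [0.191 0.197 0.23  0.232 0.233 0.233 0.233 0.233]
   0.23 8 [ 0.551 -0.005] [0.577 0.008]
   0.24 63 [ 0.547 -0.002] [0.575 0.03 ]
   0.25 50 [ 0.548 -0.014] [0.58  0.026]
   0.26 55 [ 0.547 -0.014] [0.581 0.033]
   0.27 33 [ 0.547 -0.012] [0.583 0.034]
   0.28 44 [ 0.546 -0.012] [0.572 0.036]
   0.29 286 [ 0.546 -0.002] [0.574 0.036]
   0.3 57 [ 0.554 -0.004] [0.575 0.01 ]
   0.31 36 [ 0.538 -0.017] [0.576 0.005]
   0.32 98 [ 0.535 -0.038]
[... 963 characters left out ...]
st [0.156 0.156 0.16  0.16  0.161 0.163 0.165 0.166]
   0.16 7 [ 0.554 -0.011] [ 0.558 -0.004]
   0.17 6 [ 0.553 -0.009] [ 0.556 -0.   ]
   0.18 27 [ 0.551 -0.002] [0.576 0.012]
   0.19 18 [0.551 0.007] [0.573 0.018]
   0.2 160 [0.548 0.008] [0.574 0.033]
   0.21 60 [0.554 0.006] [0.568 0.022]
   0.22 45 [0.554 0.002] [0.574 0.012]
   0.23 28 [0.554 0.   ] [0.574 0.01 ]
   0.24 48 [ 0.535 -0.025] [0.598 0.008]
   0.25 75 [ 0.534 -0.033] [0.6   0.008]
   0.26 72 [ 0.535 -0.024] [0.595 0.008]
   0.27 80 [ 0.535 -0.031] [0.598 0.008]
   0.28 90 [ 0.535 -0.022] [0.59  0.008]
   0.3 99 [ 0.533 -0.025] [0.594 0.01 ]
   0.31 60 [ 0.534 -0.019] [0.593 0.01 ]
   0.32 144 [ 0.535 -0.018] [0.591 0.01 ]
```

move_arm --increments "0.7 0 0 5 0 0 0; 0.7 0 0 0 0 0 0; 0.7 0 0 0 0 0 0; 0.7 0 0 0 0 0 0; 0.7 0 0 -12 0 0 0; 0.7 0 0 -10 0 0 0; 0.7 0 0 -10 0 0 0; 0.7 0 0 0 0 0 0"

```text
t: 4.3
eef_pos: [0.5719, -0.0296, 0.0522]
tool_rot: [-0.0, 0.994, 0.109, -0.001]
contact_force: [0.3, -0.4, 0.9]
gripper_width: 0.702
```

```bash
cat >> h.py <<'E'
def grip(tag,n='scene',x=.573,y=-.03,zm=.2,ref='0',w=.09):
  f=np.load(f'{n}{tag}.npz');P=cloud(n,f['d']);b=np.load(f'{n}{ref}.npz')
  m=(f['d']<b['d']-.02)&(f['d']>0)&(abs(P[...,0]-x)<w)&(abs(P[...,1]-y)<w)&(P[...,2]<zm)
  print('lowest',np.sort(P[m][:,2])[:6].round(3))
  for z in np.arange(.02,zm,.01):
    q=P[m&(abs(P[...,2]-z)<.005)]
    if len(q)>3: print('  ',round(z,3),len(q),q.min(0)[:2].round(3),q.max(0)[:2].round(3))
E
python3 - <<'E'
from h import *
shot('3');o=bot.get_obs();print(o['eef_pos'],o['gripper_width'],o['contact_force'])
crop('scene','3',340,140,420,220,8);grip('3')
E
```

```text
[ 0.57284687 -0.02960671  0.05333131] 0.6969368611885446 [ 0.48802101 -0.76975509  0.65545394]
lowest [0.083 0.083 0.084 0.084 0.084 0.085]
   0.08 7 [ 0.557 -0.059] [0.585 0.005]
   0.09 48 [ 0.554 -0.068] [0.588 0.012]
   0.1 60 [ 0.553 -0.067] [0.584 0.017]
   0.11 54 [ 0.554 -0.063] [0.583 0.015]
   0.12 42 [ 0.552 -0.072] [0.581 0.016]
   0.13 47 [ 0.549 -0.087] [0.58  0.031]
   0.14 99 [ 0.547 -0.092] [0.575 0.035]
   0.15 91 [ 0.546 -0.097] [0.577 0.036]
   0.16 102 [ 0.545 -0.091] [0.575 0.037]
   0.17 86 [ 0.546 -0.057] [0.568 0.039]
   0.18 122 [ 0.545 -0.051] [0.587 0.04 ]
   0.19 143 [ 0.546 -0.04 ] [0.586 0.041]
```

View pics/scene3_c340.png

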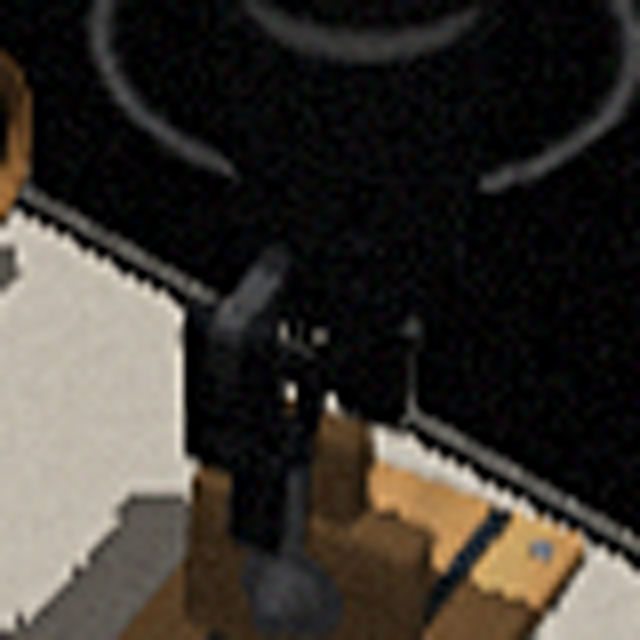

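move_arm --increments "0.7 0 0 5 0 0 0; 0 0 0 0 0 0 0; 0 0 0 0 0 0 0; 0 0 0 0 0 0 0; 0 0 0 0 0 0 0; 0 0 0 0 0 0 0; 0 0 0 0 0 0 0; 0 0 0 0 0 0 0" --newtons 30

```text
t: 5.4
eef_pos: [0.573, -0.0298, 0.0588]
tool_rot: [0.0, 0.994, 0.109, 0.0]
contact_force: [-1.1, -0.5, 5.2]
gripper_width: 0.157
```

move_arm --increments "0 0 0 2 0 0 0; 0 2.2 -10 0 0 0 0; 0 2.2 -10 0 0 0 0; 0 2.2 -10 0 0 0 0; 0 2.2 -10 0 0 0 0; 0 2.2 -10 0 0 0 0; 0 2.2 -10 0 0 0 0; 0 0 0 0 0 0 0"

```text
t: 6.4
eef_pos: [0.5861, -0.0897, 0.059]
tool_rot: [-0.0, 0.994, 0.109, -0.0]
contact_force: [5.5, -0.5, -13.4]
gripper_width: 0.155
```

```bash
python3 - <<'E'
from h import *
shot('4');o=bot.get_obs();print(o['eef_pos'],o['gripper_width'],o['contact_force'])
crop('scene','4',300,140,440,260,5)
E
```

```text
[ 0.58606501 -0.08974417  0.05899208] 0.1533030271689815 [  5.52036214   0.18469974 -14.16430431]
```

View pics/scene4_c300.png

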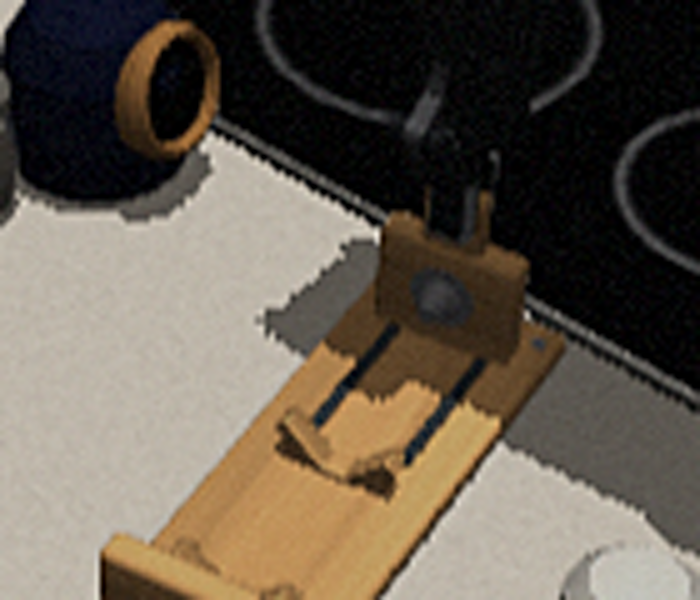

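move_arm --increments "0.6 0 0 0 0 0 0; 0.6 0 0 0 0 0 0; 0.6 0 0 0 0 0 0; 0.6 0 0 0 0 0 0; 0.6 0 0 30 0 0 0; 1 0 0 30 0 0 0; 1 0 30 30 0 0 0.1; 1 0 50 10 0 0 0.15"

```text
t: 7.5
eef_pos: [0.5874, -0.011, 0.1628]
tool_rot: [0.001, 0.973, 0.232, 0.002]
contact_force: [-0.8, 0.4, -0.8]
gripper_width: 1.0
```

move_arm --increments "1 -3 50 0 0 0 0.18; 1 -3 50 0 0 0 0.18; 1 -3 50 0 0 0 0.18; 1 -3 50 0 0 0 0.18; 1 -3 50 0 0 0 0.18; 1 -3 50 0 0 0 0.18; 1 -3 50 0 0 0 0.14; 1 -3 40 0 0 0 0"

```text
t: 8.5
eef_pos: [0.5615, 0.3824, 0.1605]
tool_rot: [-0.0, 0.664, 0.748, 0.0]
contact_force: [1.0, -1.1, 0.4]
gripper_width: 1.001
```

```bash
python3 - <<'E'
from h import *
o=bot.get_obs();print(o['eef_pos'],o['tool_rot'],o['gripper_width'],o['contact_force'],o['q'])
shot('5')
for n in('scene','top'): grip('5',n,.563,.379,.32)
f=np.load('top5.npz');P=cloud('top',f['d'])
Z=P[...,2]
for lo,hi in ((.071,.08),(.1,.11)):
  m=(Z>lo)&(Z<hi)&(P[...,1]<-.03)&(P[...,1]>-.14)&(abs(P[...,0]-.58)<.07)&(f['d']>0)
  r=cv2.minAreaRect((P[m][:,:2]*1000).astype(np.float32)); print(np.round(np.hstack(r),1) if 0 else r)
E
```

```text
[0.5615056  0.38241739 0.16049364] [-3.35623583e-04  6.63664154e-01  7.48030590e-01  1.22193447e-04] 1.0009976575796542 [ 0.99007465 -1.06479154  0.44525049] [-0.26097243  0.60338374 -0.63534605  1.55167913  0.38388476  1.11387983
 -0.86351506]
lowest [0.2   0.2   0.201 0.201 0.201 0.201]
   0.2 23 [0.511 0.379] [0.608 0.399]
   0.21 79 [0.505 0.369] [0.616 0.4  ]
   0.22 105 [0.503 0.369] [0.608 0.399]
   0.23 84 [0.503 0.373] [0.61 0.4 ]
   0.24 65 [0.504 0.381] [0.627 0.401]
   0.25 158 [0.486 0.364] [0.634 0.404]
   0.26 221 [0.486 0.362] [0.632 0.404]
   0.27 212 [0.487 0.361] [0.632 0.404]
   0.28 213 [0.488 0.362] [0.63  0.404]
   0.29 251 [0.49  0.362] [0.628 0.404]
   0.3 307 [0.491 0.362] [0.629 0.403]
   0.31 89 [0.492 0.364] [0.624 0.401]
lowest [0.201 0.203 0.203 0.208 0.208 0.208]
   0.21 18 [0.6   0.383] [0.613 0.39 ]
   0.22 16 [0.601 0.382] [0.614 0.389]
   0.23 13 [0.601 0.382] [0.608 0.386]
   0.24 11 [0.601 0.382] [0.616 0.389]
   0.25 124 [0.603 0.381] [0.632 0.404]
   0.26 70 [0.59  0.374] [0.632 0.399]
   0.27 64 [0.587 0.374] [0.63  0.388]
   0.28 27 [0.589 0.374] [0.629 0.39 ]
   0.29 63 [0.603 0.383] [0.628 0.406]
   0.3 181 [0.597 0.381] [0.626 0.408]
   0.31 69 [0.605 0.383] [0.626 0.407]
((586.5751953125, -89.06268310546875), (72.85018157958984, 17.817087173461914), 13.09350872039795)
((586.5206909179688, -89.51612091064453), (31.480985641479492, 14.432717323303223), 12.499449729919434)
```

View pics/scene5.png

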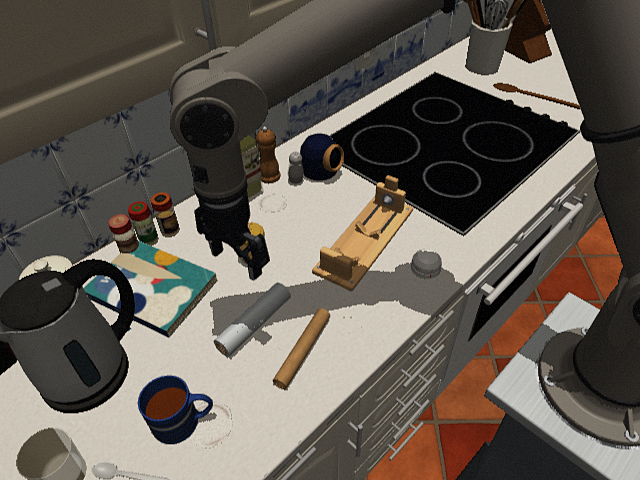

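View pics/top5.png

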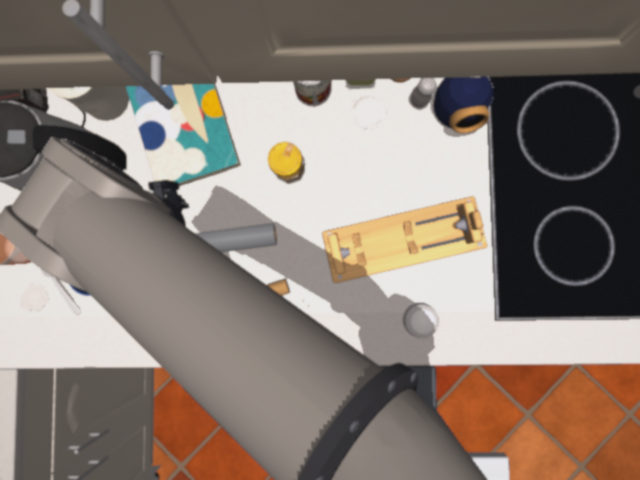

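move_arm --increments "1 2 -4 -25 0 0 0; 1 0 0 -30 0 0 0; 1 0 0 -30 0 0 0; 1 0 0 -30 0 0 0; 1 0 0 -25 0 0 0; 1 0 0 -15 0 0 0; 1 0 0 -5 0 0 0; 1 0 0 0 0 0 0"

```text
t: 9.6
eef_pos: [0.5644, 0.3765, 0.001]
tool_rot: [0.0, 0.665, 0.747, 0.0]
contact_force: [0.9, 0.3, 0.7]
gripper_width: 0.999
```

```bash
python3 - <<'E'
from h import *
o=bot.get_obs();print(o['eef_pos'],o['tool_rot'],o['gripper_width'],o['contact_force'])
shot('6'); crop('scene','6',190,200,310,370,4)
grip('6','scene',.563,.379,.1)
E
```

```text
[0.56439215 0.37645955 0.00096052] [7.68238513e-05 6.64631048e-01 7.47171654e-01 2.89975709e-04] 0.9990816522755739 [0.94537596 0.30447249 0.68049014]
lowest [0.041 0.041 0.042 0.043 0.043 0.044]
   0.04 15 [0.513 0.371] [0.608 0.39 ]
   0.05 57 [0.507 0.362] [0.612 0.393]
   0.06 62 [0.506 0.366] [0.621 0.394]
   0.07 54 [0.508 0.373] [0.611 0.394]
   0.08 29 [0.507 0.377] [0.618 0.395]
   0.09 103 [0.489 0.356] [0.636 0.398]
```

View pics/scene6_c190.png

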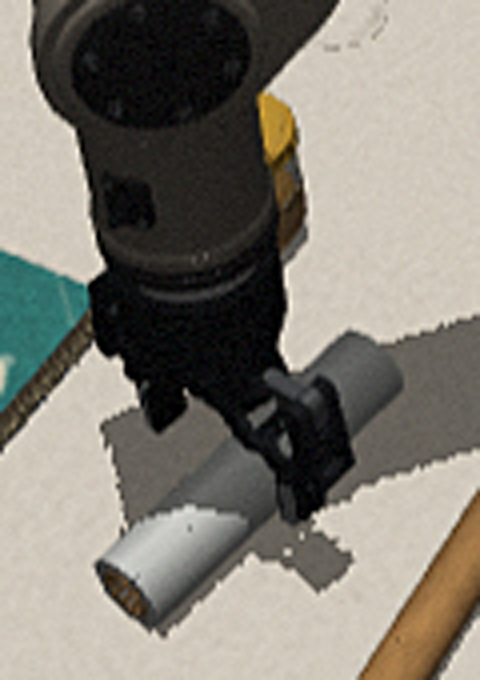

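move_arm --increments "1 0 0 -10 0 0 0; 1 0 0 -8 0 0 0; 1 0 0 -6 0 0 0; 1 0 0 -2 0 0 0; 1 0 0 0 0 0 0; 0.75 0 0 0 0 0 0; 0.75 0 0 0 0 0 0; 0.75 0 0 0 0 0 0"

```text
t: 10.7
eef_pos: [0.5642, 0.3764, -0.0253]
tool_rot: [0.0, 0.665, 0.747, 0.0]
contact_force: [-0.2, 0.7, 0.5]
gripper_width: 0.75
```

No contact; close on the roll.

move_arm --increments "0.4 0 0 0 0 0 0; 0.4 0 0 0 0 0 0; 0.4 0 0 0 0 0 0; 0.3 0 0 0 0 0 0; 0.3 0 0 0 0 0 0; 0.3 0 0 0 0 0 0; 0.3 0 0 5 0 0 0; 0.3 0 0 5 0 0 0" --newtons 40

```text
t: 11.7
eef_pos: [0.5636, 0.376, -0.0158]
tool_rot: [-0.0, 0.665, 0.747, -0.001]
contact_force: [0.2, -0.2, -2.0]
gripper_width: 0.507
```

```bash
python3 - <<'E'
from h import *
o=bot.get_obs();print(o['eef_pos'],o['tool_rot'],o['gripper_width'],o['contact_force'])
shot('7'); crop('scene','7',190,200,310,370,4)
grip('7','scene',.563,.379,.1)
E
```

```text
[ 0.5636379   0.37597549 -0.01583917] [-1.36537132e-04  6.64533577e-01  7.47258203e-01 -5.34257721e-04] 0.5070053910831521 [ 0.21712975 -0.24778241 -1.99600144]
lowest [0.019 0.019 0.02  0.02  0.02  0.02 ]
   0.02 18 [0.529 0.367] [0.598 0.386]
   0.03 22 [0.527 0.367] [0.598 0.457]
   0.04 41 [0.526 0.371] [0.589 0.456]
   0.05 167 [0.527 0.289] [0.604 0.455]
   0.06 84 [0.509 0.359] [0.613 0.395]
   0.07 83 [0.506 0.357] [0.616 0.395]
   0.08 139 [0.504 0.358] [0.621 0.396]
   0.09 96 [0.5   0.358] [0.621 0.397]
```

View pics/scene7_c190.png

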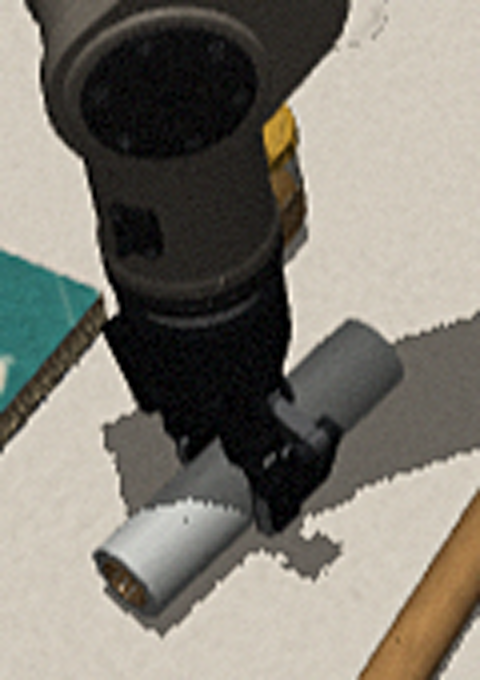

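move_arm --increments "0.3 0 0 20 0 0 0; 0.3 0 0 30 0 0 0; 0.3 0 0 30 0 0 0; 0.3 0 0 20 0 0 0; 0.3 0 0 10 0 0 0; 0.3 0 -10 0 0 0 0; 0.3 0 -20 0 0 0 0; 0.3 0 -30 0 0 0 0.02"

```text
t: 12.8
eef_pos: [0.5633, 0.3144, 0.0931]
tool_rot: [-0.0, 0.657, 0.754, -0.001]
contact_force: [0.4, -0.6, -1.0]
gripper_width: 0.509
```

move_arm --increments "0.3 -1 -40 0 0 0 0.02; 0.3 -1 -40 0 0 0 0.02; 0.3 -1 -45 0 0 0 0.02; 0.3 -1 -45 0 0 0 0.02; 0.3 -1 -40 0 0 0 0; 0.3 -1 -30 0 0 0 0; 0.3 -1 -20 0 0 0 0; 0.3 0 -7 0 0 0 0"

```text
t: 13.8
eef_pos: [0.5564, 0.0474, 0.094]
tool_rot: [-0.0, 0.627, 0.779, -0.001]
contact_force: [0.1, 0.4, -1.4]
gripper_width: 0.503
```

```bash
python3 - <<'E'
from h import *
o=bot.get_obs();print(o['eef_pos'],o['tool_rot'],o['gripper_width'],o['contact_force'])
shot('8'); crop('scene','8',260,60,460,300,3)
grip('8','scene',.556,.04,.2,w=.14)
E
```

```text
[0.55643822 0.0473971  0.09395097] [-2.68515486e-04  6.27244327e-01  7.78822275e-01 -5.88936321e-04] 0.5033618174346248 [ 0.08038484  0.43360314 -1.35365987]
lowest [0.027 0.027 0.028 0.028 0.029 0.03 ]
   0.03 26 [ 0.55  -0.098] [ 0.581 -0.08 ]
   0.04 42 [ 0.549 -0.099] [ 0.578 -0.072]
   0.05 68 [ 0.55  -0.098] [ 0.587 -0.064]
   0.06 51 [ 0.549 -0.097] [ 0.584 -0.074]
   0.07 69 [ 0.548 -0.1  ] [ 0.58  -0.079]
   0.08 31 [ 0.553 -0.097] [ 0.579 -0.082]
   0.09 13 [ 0.571 -0.093] [ 0.576 -0.082]
   0.1 7 [ 0.57  -0.099] [ 0.575 -0.085]
   0.12 19 [0.527 0.043] [0.552 0.126]
   0.13 126 [0.52  0.035] [0.587 0.129]
   0.14 130 [0.517 0.036] [0.59  0.129]
   0.15 251 [ 0.519 -0.053] [0.59  0.129]
   0.16 598 [ 0.52  -0.055] [0.588 0.129]
   0.17 128 [0.501 0.026] [0.606 0.113]
   0.18 161 [0.499 0.026] [0.611 0.071]
   0.19 160 [0.496 0.026] [0.612 0.074]
```

View pics/scene8_c260.png

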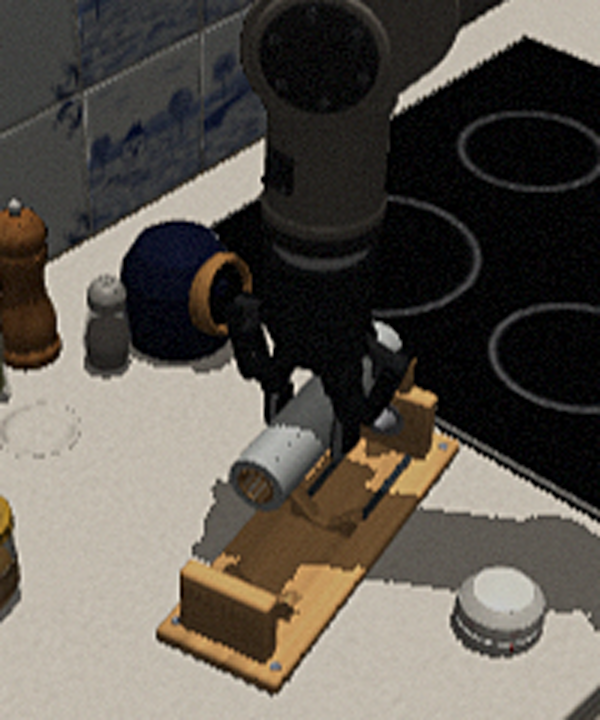

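View pics/top8.png

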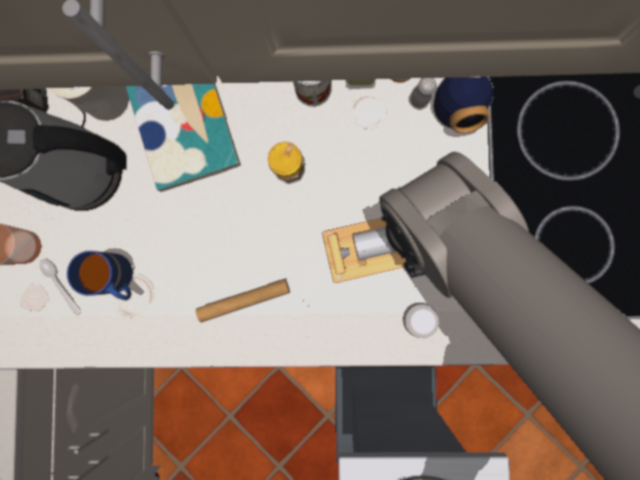

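```bash
cat >> h.py <<'E'
from scipy.optimize import least_squares
O=np.array([.5535,.0607]);TH=np.radians(12.4);EY=np.array([-np.sin(TH),np.cos(TH)]);EX=np.array([np.cos(TH),np.sin(TH)])
def rollfit(tag,lo,hi,n='scene'):
  f=np.load(f'{n}{tag}.npz');P=cloud(n,f['d']);p=f['p'].astype(int)
  sat=p.max(-1)-p.min(-1)
  H=np.stack([(P[...,:2]-O)@EX,(P[...,:2]-O)@EY,P[...,2]],-1)
  m=(f['d']>0)&(sat<28)&(p.max(-1)>55)&(abs(H[...,0])<.035)&(H[...,1]>-.15)&(H[...,1]<.09)&(H[...,2]>lo)&(H[...,2]<hi)
  Q=H[m]
  fun=lambda a:np.hypot(Q[:,0]-a[0]-a[1]*Q[:,1],Q[:,2]-a[2]-a[3]*Q[:,1])-.022
  s=least_squares(fun,[0,0,(lo+hi)/2,0],loss='soft_l1',f_scale=.001)
  g=abs(fun(s.x))<.004
  y=np.sort(Q[g][:,1]);print(n,len(Q),g.sum(),'x0,sx,z0,sz',s.x.round(4),'y ends',y[:5].round(4),y[-5:].round(4))
E
python3 - <<'E'
from h import *
rollfit('8',.105,.175);rollfit('8',.105,.175,'top')
E
```

```text
scene 756 708 x0,sx,z0,sz [1.000e-04 3.700e-03 1.406e-01 4.300e-03] y ends [-0.1175 -0.1164 -0.1159 -0.1144 -0.1136] [0.0658 0.066  0.066  0.0662 0.0665]
top 842 836 x0,sx,z0,sz [-0.0008  0.0058  0.1417  0.0029] y ends [0.0024 0.0039 0.0041 0.0058 0.0058] [0.0643 0.0644 0.0644 0.0645 0.0645]
```

move_arm --increments "0.3 0 0 -10 0 0 0; 0.3 0 0 -18 0 0 0; 0.3 0 0 -18 0 0 0; 0.3 0 0 -16 0 0 0; 0.3 0 0 -12 0 0 0; 0.3 0 0 -9 0 0 0; 0.3 0 0 -5 0 0 0; 0.3 0 0 0 0 0 0"

```text
t: 14.9
eef_pos: [0.5571, 0.0494, 0.0064]
tool_rot: [-0.0, 0.626, 0.78, -0.0]
contact_force: [0.0, 0.5, -2.3]
gripper_width: 0.509
```

```bash
python3 - <<'E'
from h import *
o=bot.get_obs();print(o['eef_pos'],o['gripper_width'],o['contact_force'],o['torque'])
shot('9'); crop('scene','9',290,120,450,300,4)
rollfit('9',.015,.085);rollfit('9',.015,.085,'top')
E
```

```text
[0.55709047 0.04935485 0.00641257] 0.5089687822396247 [ 0.00759759  0.48165476 -2.3212543 ] [0.01753076 0.01530969 0.01237299]
scene 743 655 x0,sx,z0,sz [ 0.0014 -0.0138  0.0532 -0.0016] y ends [-0.1493 -0.1426 -0.1164 -0.115  -0.1137] [0.0668 0.0669 0.067  0.0676 0.069 ]
top 705 645 x0,sx,z0,sz [-0.0011  0.0442  0.0542  0.0059] y ends [0.0073 0.0094 0.0096 0.0107 0.0112] [0.0655 0.0656 0.0657 0.0658 0.0659]
```

View pics/scene9_c290.png

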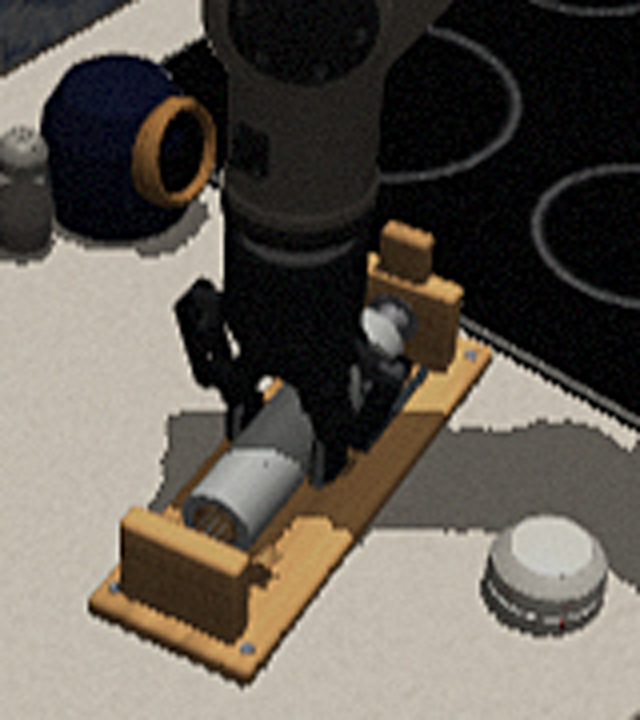

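move_arm --increments "0.3 0 0 -3 0 0 0; 0.3 0 0 -3 0 0 0; 0.3 0 0 -2 0 0 0; 0.3 0 0 -1 0 0 0; 0.3 0 0 -1 0 0 0; 0.3 0 0 -1 0 0 0; 0.3 0 0 0 0 0 0; 0.3 0 0 0 0 0 0"

```text
t: 16.0
eef_pos: [0.5571, 0.0493, -0.0044]
tool_rot: [0.0, 0.626, 0.78, 0.0]
contact_force: [-0.1, 0.1, -2.6]
gripper_width: 0.511
```

move_arm --increments "0.3 0 0 -0.5 0 0 0; 0.3 0 0 0 0 0 0; 0.3 0 0 -0.5 0 0 0; 0.3 0 0 0 0 0 0; 0.3 0 0 -0.5 0 0 0; 0.3 0 0 0 0 0 0; 0.3 0 0 0 0 0 0; 0.3 0 0 0 0 0 0"

```text
t: 17.0
eef_pos: [0.5573, 0.0494, -0.0053]
tool_rot: [0.0, 0.626, 0.78, 0.0]
contact_force: [-2.9, -0.6, 6.5]
gripper_width: 0.505
```

move_arm --increments "0.55 0 0 0 0 0 0; 0.6 0 0 0 0 0 0; 0.7 0 0 0 0 0 0; 0.8 0 0 0 0 0 0; 0.8 0 0 0 0 0 0; 0.8 0 0 15 0 0 0; 0.8 0 0 25 0 0 0; 0.8 0 0 30 0 0 0"

```text
t: 18.0
eef_pos: [0.5569, 0.0494, 0.0654]
tool_rot: [-0.0, 0.626, 0.78, -0.0]
contact_force: [-0.3, 0.5, -0.0]
gripper_width: 0.802
```

```bash
python3 - <<'E'
from h import *
o=bot.get_obs();print(o['eef_pos'],o['gripper_width'],o['contact_force'])
shot('10'); crop('scene','10',290,120,450,300,4)
rollfit('10',.015,.075);rollfit('10',.015,.075,'top')
E
```

```text
[0.55688995 0.04944116 0.06538323] 0.8018397876313824 [-0.32090789  0.45366307 -0.01769512]
scene 864 838 x0,sx,z0,sz [ 0.001  -0.0009  0.0413  0.003 ] y ends [-0.1454 -0.1095 -0.1082 -0.1059 -0.104 ] [0.0666 0.0668 0.0669 0.0672 0.0675]
top 799 740 x0,sx,z0,sz [ 0.0002  0.0015  0.0433 -0.0312] y ends [-0.007  -0.0048 -0.0031 -0.003  -0.0016] [0.0655 0.0657 0.0658 0.0658 0.0864]
```

View pics/scene10_c290.png

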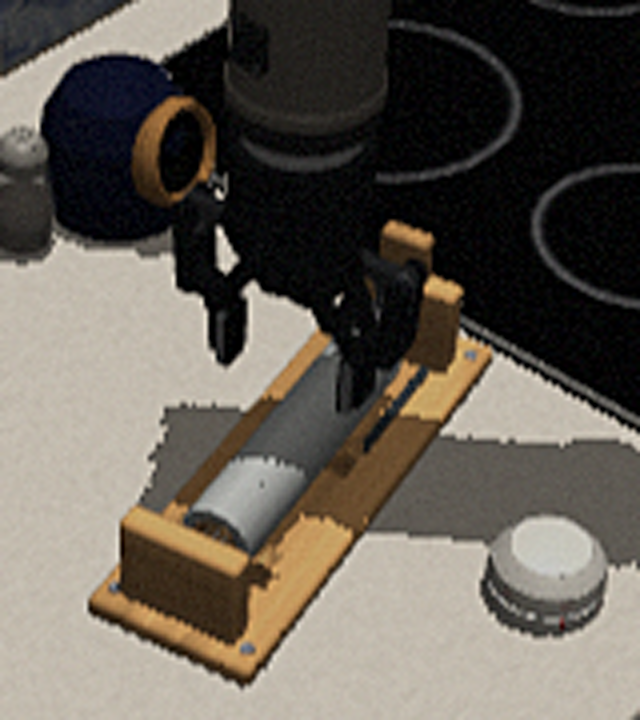

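move_arm --increments "0.8 0 0 40 0 0 0; 0.8 0 0 40 0 0 -0.1; 0.8 2 -10 0 0 0 -0.18; 0.8 4 -20 0 0 0 -0.18; 0.7 5 -22 0 0 0 -0.18; 0.7 5 -22 0 0 0 -0.18; 0.7 5 -22 0 0 0 -0.18; 0.7 4 -20 0 0 0 -0.18"

```text
t: 19.1
eef_pos: [0.582, -0.0674, 0.1441]
tool_rot: [-0.0, 0.955, 0.296, -0.0]
contact_force: [0.2, -0.2, 0.3]
gripper_width: 0.7
```

move_arm --increments "0.7 4 -20 0 0 0 -0.18; 0.7 1 -3 0 0 0 -0.18; 0.7 0 0 -10 0 0 -0.032; 0.7 0 0 -20 0 0 0; 0.7 0 0 -10 0 0 0; 0.7 0 0 0 0 0 0; 0.7 0 0 0 0 0 0; 0.7 0 0 0 0 0 0"

```text
t: 20.1
eef_pos: [0.5875, -0.0896, 0.1047]
tool_rot: [0.0, 0.994, 0.108, 0.001]
contact_force: [0.2, 0.0, 0.2]
gripper_width: 0.704
```

move_arm --increments "0.7 -0.5 0 -20 0 0 0; 0.7 0 0 -15 0 0 0; 0.7 0 0 -10 0 0 0; 0.7 0 0 0 0 0 0; 0 0 0 0 0 0 0; 0 0 0 0 0 0 0; 0 0 0 0 0 0 0; 0 0 0 0 0 0 0" --newtons 40

```text
t: 21.1
eef_pos: [0.587, -0.0897, 0.0596]
tool_rot: [0.0, 0.994, 0.108, 0.0]
contact_force: [-1.3, 0.1, 4.6]
gripper_width: 0.151
```

move_arm --increments "0 -1.1 4.9 0 0 0 0; 0 -1.1 4.9 0 0 0 0; 0 -1.1 4.9 0 0 0 0; 0 -1.1 4.9 0 0 0 0; 0 -1.1 4.9 0 0 0 0; 0 -1.1 4.9 0 0 0 0; 0 -1 4.9 0 0 0 0; 0 0 0 0 0 0 0"

```text
t: 22.1
eef_pos: [0.5794, -0.0553, 0.0596]
tool_rot: [0.0, 0.994, 0.108, 0.001]
contact_force: [-0.0, -1.7, 5.1]
gripper_width: 0.153
```

```bash
python3 - <<'E'
from h import *
o=bot.get_obs();print(o['eef_pos'],o['gripper_width'],o['contact_force'])
shot('11'); crop('scene','11',290,120,450,300,4)
rollfit('11',.015,.075);rollfit('11',.015,.075,'top')
E
```

```text
[ 0.57942767 -0.0552994   0.05960038] 0.15324954735098623 [-0.00755003 -1.65892492  5.10472228]
scene 1124 1107 x0,sx,z0,sz [ 0.001  -0.0015  0.0416  0.0009] y ends [-0.1128 -0.1126 -0.1122 -0.1105 -0.1101] [0.0766 0.0773 0.0779 0.0783 0.0784]
top 2155 2020 x0,sx,z0,sz [ 0.0001  0.0011  0.0424 -0.0032] y ends [-0.1106 -0.1106 -0.1104 -0.1103 -0.1101] [0.0761 0.0764 0.0765 0.0766 0.0767]
```

View pics/scene11_c290.png

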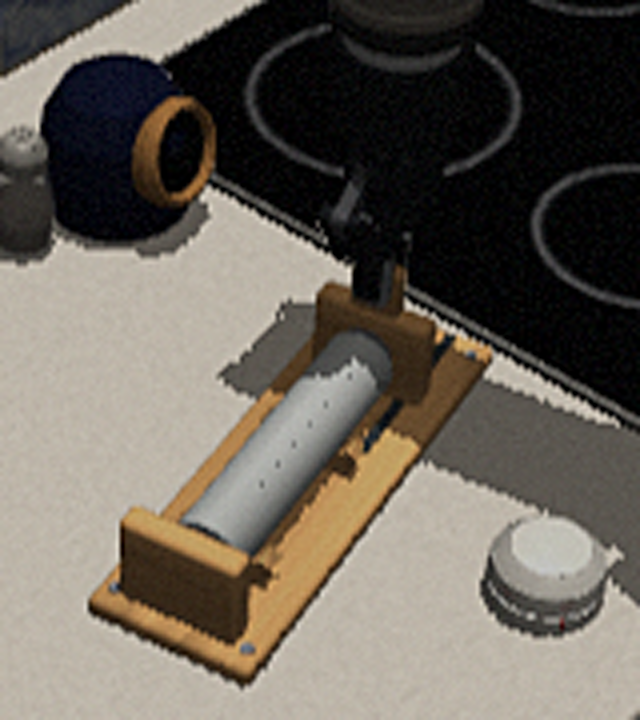

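move_arm --increments "0 -0.5 2 0 0 0 0; 0 -0.5 2 0 0 0 0; 0 -0.4 2 0 0 0 0; 0 -0.4 2 0 0 0 0; 0 -0.4 2 0 0 0 0; 0 -0.4 2 0 0 0 0; 0 -0.4 2 0 0 0 0; 0 -0.4 2 0 0 0 0"

```text
t: 23.2
eef_pos: [0.5761, -0.0404, 0.0596]
tool_rot: [0.001, 0.994, 0.107, 0.001]
contact_force: [-0.4, -4.0, 5.9]
gripper_width: 0.151
```

```bash
python3 - <<'E'
from h import *
shot('12'); crop('scene','12',290,120,450,300,4)
rollfit('12',.015,.075);rollfit('12',.015,.075,'top')
E
```

```text
scene 1113 1098 x0,sx,z0,sz [ 0.001  -0.003   0.0437 -0.0029] y ends [-0.0967 -0.096  -0.0955 -0.0949 -0.0947] [0.0809 0.081  0.0814 0.0818 0.082 ]
top 2019 1946 x0,sx,z0,sz [ 0.0001  0.0017  0.0446 -0.0028] y ends [-0.0952 -0.0949 -0.0949 -0.0948 -0.0948] [0.085  0.0852 0.0852 0.0855 0.0856]
```

move_arm --increments "0 -0.2 1 0 0 0 0; 0 -0.2 1 0 0 0 0; 0 -0.2 1 0 0 0 0; 0 -0.2 1 0 0 0 0; 0 0 0 0 0 0 0; 0 0 0 0 0 0 0; 0 0 0 0 0 0 0; 0 0 0 0 0 0 0"

```text
t: 24.3
eef_pos: [0.5752, -0.0361, 0.0596]
tool_rot: [0.001, 0.994, 0.107, 0.0]
contact_force: [-0.3, -3.7, 6.6]
gripper_width: 0.158
```

move_arm --increments "0 -0.1 0.5 0 0 0 0; 0 -0.1 0.5 0 0 0 0; 0 -0.1 0.5 0 0 0 0; 0 -0.1 0.5 0 0 0 0; 0 0 0 0 0 0 0; 0 0 0 0 0 0 0; 0 0 0 0 0 0 0; 0 0 0 0 0 0 0"

```text
t: 25.3
eef_pos: [0.5752, -0.0362, 0.0596]
tool_rot: [0.002, 0.994, 0.107, 0.001]
contact_force: [1.4, -8.4, 5.2]
gripper_width: 0.157
```

```bash
python3 - <<'E'
from h import *
shot('13'); crop('scene','13',290,120,450,300,4); crop('top','13',310,180,500,300,4)
rollfit('13',.015,.075);rollfit('13',.015,.075,'top')
E
```

```text
scene 1074 1054 x0,sx,z0,sz [0.0009 0.0003 0.0443 0.0011] y ends [-0.0939 -0.0937 -0.0921 -0.091  -0.0908] [0.0821 0.0823 0.0832 0.0833 0.0835]
top 1962 1915 x0,sx,z0,sz [0.0001 0.0013 0.045  0.0006] y ends [-0.0912 -0.0911 -0.0908 -0.0907 -0.0907] [0.0884 0.0885 0.0886 0.0887 0.0888]
```

View pics/scene13_c290.png

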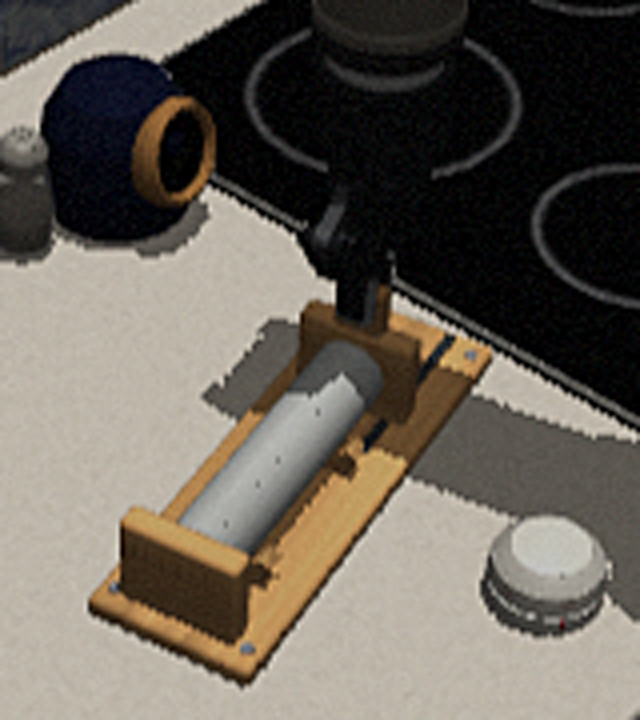

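move_arm --increments "0 -0.2 1 0 0 0 0; 0 -0.2 1 0 0 0 0; 0 -0.2 1 0 0 0 0; 0 -0.2 1 0 0 0 0; 0 0 0 0 0 0 0; 0 0 0 0 0 0 0; 0 0 0 0 0 0 0; 0 0 0 0 0 0 0"

```text
t: 26.4
eef_pos: [0.5752, -0.0362, 0.0597]
tool_rot: [0.004, 0.994, 0.105, 0.001]
contact_force: [4.3, -15.6, 2.9]
gripper_width: 0.148
```

move_arm --increments "0 0.4 -2 0 0 0 0; 0 0.4 -2 0 0 0 0; 0 0 0 0 0 0 0; 0.3 0 0 0 0 0 0; 0.5 0 0 0 0 0 0; 0.6 0 0 0 0 0 0; 0.6 0 0 0 0 0 0; 0.6 0 0 0 0 0 0"

```text
t: 27.4
eef_pos: [0.5743, -0.0332, 0.0589]
tool_rot: [-0.0, 0.994, 0.108, -0.0]
contact_force: [0.4, 0.4, 0.1]
gripper_width: 0.602
```

move_arm --increments "0.6 0 0 15 0 0 0; 0.6 0 0 30 0 0 0; 0.6 0 0 35 0 0 0; 0.6 0 -40 20 0 0 0; 0.6 0 -50 0 0 0 0; 0.6 0 -50 0 0 0 0; 0.6 0 -50 0 0 0 0; 0.6 0 0 0 0 0 0"

```text
t: 28.4
eef_pos: [0.5733, -0.2294, 0.1599]
tool_rot: [0.001, 0.995, 0.104, 0.0]
contact_force: [-0.0, 0.8, 0.7]
gripper_width: 0.596
```

```bash
python3 - <<'E'
from h import *
o=bot.get_obs();print(o['t'],o['eef_pos'],o['contact_force'])
shot('14'); crop('scene','14',290,150,450,300,5); crop('top','14',310,180,500,300,4)
rollfit('14',.015,.072);rollfit('14',.015,.072,'top')
for n in('top','scene'):
 f=np.load(n+'14.npz');P=cloud(n,f['d']);Z=P[...,2]
 for nm,lo,hi,y0,y1 in (('loose',.0715,.08,-.08,.02),('tab',.1,.11,-.08,.02),('fixed',.0715,.08,.12,.2)):
  m=(Z>lo)&(Z<hi)&(P[...,1]<y1)&(P[...,1]>y0)&(abs(P[...,0]-.56)<.07)&(f['d']>0)
  r=cv2.minAreaRect((P[m][:,:2]*1000).astype(np.float32)); print(n,nm,np.round(np.hstack([r[0],r[1],r[2]]),1),'holder y',(((np.array(r[0])/1000)-O)@EY).round(4))
 for nm,c in (('core',(.4478,.3388)),('timer',(.407,.002)),('jar',(.705,.248))):
  m=(Z>.006)&(Z<.12)&(np.hypot(P[...,0]-c[0],P[...,1]-c[1])<(.11 if nm=='core' else .06))&(f['d']>0)
  r=cv2.minAreaRect((P[m][:,:2]*1000).astype(np.float32)); print(n,nm,np.round(np.hstack([r[0],r[1],r[2]]),1))
E
```

```text
28.4 [ 0.57333043 -0.22944648  0.15994827] [-0.04500301  0.76474561  0.66888312]
scene 1096 1072 x0,sx,z0,sz [0.001  0.0031 0.0442 0.0017] y ends [-0.0913 -0.0912 -0.0909 -0.0909 -0.0909] [0.082  0.0822 0.0826 0.0828 0.083 ]
top 2324 2241 x0,sx,z0,sz [0.0001 0.0027 0.045  0.0028] y ends [-0.0912 -0.0912 -0.091  -0.091  -0.0909] [0.0885 0.0886 0.0887 0.0888 0.0891]
top loose [575.1 -36.   73.   18.   12.8] holder y -0.0991
top tab [574.9 -36.3  31.7  14.6  12.4] holder y -0.0993
top fixed [532.1 156.8  73.1  17.9  12.3] holder y 0.0985
top core [430.7 333.7  65.2 180.9  17.7]
top timer [405.8   3.   64.5  87.5  20.2]
top jar [705.2 247.5  62.5  62.4  76.9]
scene loose [574.6 -33.8  73.   19.6  12.2] holder y -0.0969
scene tab [575.4 -34.   32.4  17.4  15.5] holder y -0.0971
scene fixed [531.6 158.6  73.4  20.2  10.7] holder y 0.1003
scene core [447.6 339.8  30.4 181.   17.4]
scene timer [403.8   6.9  64.6  56.7  24.9]
scene jar [705.3 249.5  62.3  65.4  70.5]
```

View pics/scene14_c290.png

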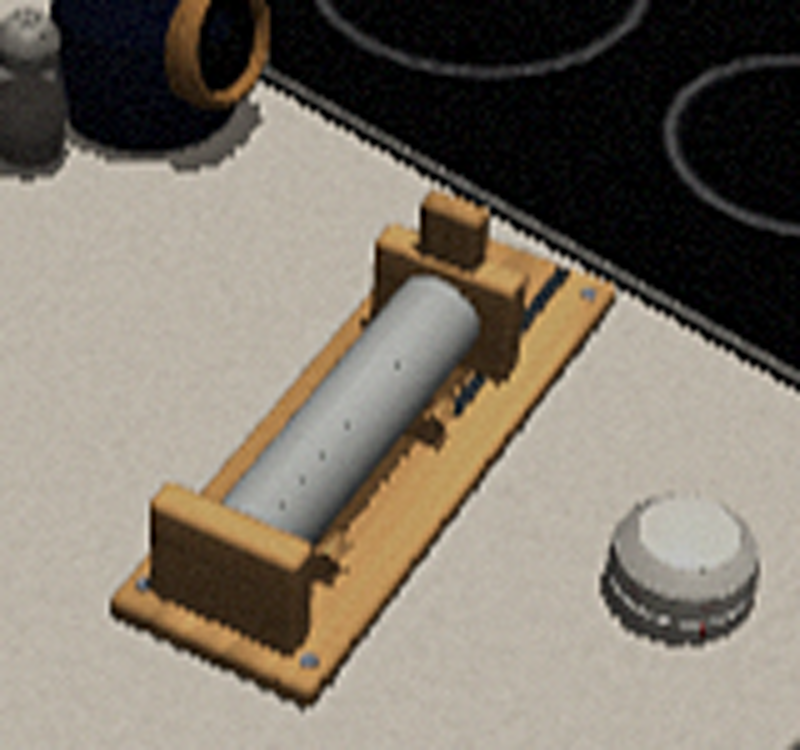

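View pics/top14_c310.png

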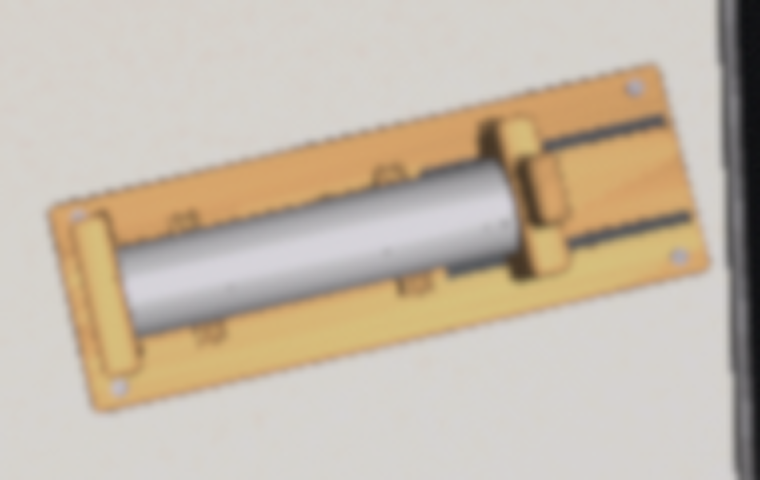

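```bash
python3 - <<'E'
from station import bot
print(bot.hand_in())
E
```

```text
the job is handed in; nothing more can be done
None
```

The full roll is in the holder, held between both cones with the loose cheek pushed home, and I handed the job in at 28.4 s.

**What I did:** I pinched the tab and slid the cheek back to about 0.075. Then I picked up the full roll and lowered it until it touched the rests. After letting go, I pinched the tab again and pushed the cheek home. It stopped moving, and the push force rose from about 4 to 16 N against the stop.

**Last checks, gripper clear of everything:**
- **Cheek:** the spacing between the cheeks gives a slide of 0.0196 (top camera) and 0.0192 (scene camera), against 0.020 expected.
- **Roll:** its axis is level at 44–45 mm, so the cones have lifted it off the rests. The top view puts its ends at holder y = -91 and +89 mm, against both inner faces.
- **Jar, core and timer:** the jar is where it was in both views. The core and timer match their start positions within about 2 mm in the scene view.

**What disagreed:**
- **Tool height:** the fingertips were really about 27 mm higher than the reported tool position. My first pinch closed on air just above the tab. I corrected this from the images and used the corrected height from then on.
- **Roll's fixed-cheek end:** the scene view reads +83 mm, I think because the fixed cheek hides that end; I took the top view's reading.
- **Core and timer, top view:** their boxes came out too large in the last top-view check, probably because my search area took in something next to them. I did not look into it further.

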